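# Load, stopper and pin the annealing canister

### The arm

A 7-joint arm with a two-finger parallel gripper is mounted at the origin on the work surface. World frame = base frame: x ahead of the robot, y to its left, z up, the work surface at z = 0. Lengths are in m, angles in rad, forces in N, time in s.
With the tool pointing down it reaches from about 0.4 to 0.875 m from the base axis. Payload 19.3 kg.
Tool frame: the origin (TCP) lies between the finger pads; the fingertips stand 17 mm ahead of it and the grasp point (between the pads) lies 2 mm behind it; z points along the fingers, y is the line along which they close (so a half turn about z gives the same grasp; the last joint's range is limited). The gripper opens to 85 mm and grips with 20 to 120 N. Pads are 22 mm wide; open, the fingers measure 114 mm over their backs; the gripper's body (76 mm by 85 mm) begins 54 mm behind the grasp point. The pads swing forward as they close: fully open they stand 13 mm farther back than shut.
Start: joints at [1.086, 0.521, -0.036, 1.599, 0.021, 1.021, -0.113], TCP at [0.252, -0.572, 0.248] pointing down, gripper open.
Joint ranges: [-2.91, 2.91], [-0.3, 2.13], [-1.5, 1.42], [0.17, 2.43], [-1.26, 4.41], [0.16, 1.93], [-2.52, 2.52]. Speed limits (rad/s): [1.89, 1.89, 2.39, 2.39, 3.01, 3.01, 3.01].

### API

Orientations are given as [roll, pitch, yaw] about the fixed x, y, z axes, in that order (R = Rz(yaw) Ry(pitch) Rx(roll)).
In Python, from workcell import bot gives the robot as it stands.
- The arm moves only by the shell command python3 -m inch 'ROWS' [FORCE]. ROWS is JSON, a list of rows, each a list of 7 numbers: the shift along the tool's x, y, z in units of 200 mm (1.0 is 200 mm), then the turn, a rotation vector about the tool's x, y, z in units of 90 degrees (1.0 is 90 degrees), then the opening, from 0 (shut) to 1 (fully open). In form: [[x, y, z, rx, ry, rz, grip], ...]. A call has 1 to 20 rows; each row is the pose to reach, as a shift and turn from the pose commanded when the call began, along the tool's axes at that moment; what a row does not reach only later rows make up. A row lasts 1/8 s, in which the tool goes at most 62.5 mm and 10.7 degrees, less where a joint would pass 70% of its speed; a pose out of reach is approached as far as the arm can. A call with a number of a shift or a turn outside -1 to 1 is refused whole. A call with a gripper value outside its range is refused whole. The fingers move at their own pace and stop on an object; FORCE is the grip in N (left out, the last holds). Time passes only in rows, so rows that repeat a pose let the fingers close. It gives the time, the measured TCP pose, the force, the opening and the grip force at its end, in the units of the state.
- bot.observe(): the state, without advancing time (a new reading comes with each control period).
- bot.grab_frame(name): name is "scene" or "top" or "wrist"; returns a dict with "img" (420x560x3 uint8, red, green, blue), "z_map" (420x560 float32, m along the optical axis (not along the pixel's ray), 0 where there is no reading), "vfov" (degrees; the focal length in pixels is half the picture's height over the tangent of half this angle, whatever the lens; pixels are square), "cx", "cy" (the principal point, pixels), "rvec" (rotation vector, rad) and "tvec" (3), from world to camera coordinates, as OpenCV has them. Camera axes: x right, y down, z forward; pixel columns grow to the right and rows downward; lengths in m; the calibration is good to about 2 mm. A picture is of the moment at which its call begins.
- bot.job_done(): hands the job in; it is judged then, once.
The state is a dict: "clock": time; "qpos": joint angles; "qd": joint speeds; "joint_efforts": joint torques, N m; "position": TCP position; "tool_rot": TCP orientation; "force": force on the tool from outside, world axes, zero at the start; "moment": the same for the moment, N m; "grip_width": finger opening in m; "finger_force": force on a finger pad.
Only numpy, scipy, OpenCV 4.12 (cv2) and the standard library are available. Lean on these libraries where they do the work, as an engineer would, in place of code of your own. Each camera call takes 0.05 s, during which the arm holds its last target. There are 200 camera calls.

### The job

Slide every glass ring up off its mandrel in the maple stand and put them all into the open annealing canister. Then set the tapered stopper fully home in the canister's neck, with the hole in its ear over the hole in the canister's ear, and lock it by putting the steel pin down through both ears until its collar rests on the stopper's ear. Leave the saucer, glass chunk, caliper and glass jar where they are.

Things in the scene. Friction and masses are not known exactly. Their poses are not given: they have to be found in the camera images.
- stand: fixed maple stand 160 (its x) x 190 (its y) x 45 mm high, origin under its centre, z up. Six steel mandrels 8 mm thick stand upright on it at x = -45 and +45 mm and y = -60, 0, +60 mm, each with a 10 mm glass ball tip; their tops are 51 mm above the stand's top (96 mm above the shelf).
- canister: fixed open stainless canister, origin under its centre. Body 120 mm wide, narrowing to a neck 92 mm wide inside, 102 mm outside; rim 95 mm above the underside, inner floor at 5 mm. An ear 8 mm thick sticks out at the neck along its +x, top at 93 mm, out to 92 mm from the axis, with an upright 13 mm hole 72 mm from the axis.
- canister_rim (a point): centre of the canister's mouth at rim height, axes as the canister
- canister_hole (a point): centre of the hole in the canister's ear, at the ear's upper face
- stopper: loose tapered stopper, 0.28-0.46 kg, starts upright, taper down; origin under its centre. Ceramic taper 74 mm wide at the bottom, 88 mm at 22 mm height; steel flange 112 mm wide from 22 to 30 mm rests on the rim when home. Level with it an ear along +x, out to 90 mm, with an upright 13 mm hole 72 mm from the axis. Wooden handle 48 (x) x 20 (y) mm, from 30 to 60 mm height: pinch across y.
- stopper_flange (a point): centre of the flange's underside (22 mm above the stopper's origin); meets canister_rim when home
- stopper_hole (a point): centre of the hole in the stopper's ear, at the ear's upper face
- pin_block: fixed wooden block 60 x 60 x 48 mm with a 13 mm upright hole in which the pin starts; origin under its centre
- pin: loose steel lock pin, upright, 74 mm long: origin at its pointed lower tip, z towards the head. Shank 8 mm thick and 40 mm long (lowest 8 mm tapered to a point), collar 22 mm across and 4 mm thick at 40 to 44 mm, round grip 16 mm across from 44 to 74 mm. It starts standing in the block's hole, collar on the block's top.
- pin_collar (a point): centre of the underside of the pin's collar, 40 mm above its tip
- ring0: loose amber glass ring, 36 mm outside, 16 mm bore, 12 mm high, origin at the centre of its underside, axis z; if present it starts on a mandrel, flat on the stand's top. Three to five of the six rings are present, the others are absent.
- ring1: loose amber glass ring, 36 mm outside, 16 mm bore, 12 mm high, origin at the centre of its underside, axis z; if present it starts on a mandrel, flat on the stand's top. Three to five of the six rings are present, the others are absent.
- ring2: loose amber glass ring, 36 mm outside, 16 mm bore, 12 mm high, origin at the centre of its underside, axis z; if present it starts on a mandrel, flat on the stand's top. Three to five of the six rings are present, the others are absent.
- ring3: loose amber glass ring, 36 mm outside, 16 mm bore, 12 mm high, origin at the centre of its underside, axis z; if present it starts on a mandrel, flat on the stand's top. Three to five of the six rings are present, the others are absent.
- ring4: loose amber glass ring, 36 mm outside, 16 mm bore, 12 mm high, origin at the centre of its underside, axis z; if present it starts on a mandrel, flat on the stand's top. Three to five of the six rings are present, the others are absent.
- ring5: loose amber glass ring, 36 mm outside, 16 mm bore, 12 mm high, origin at the centre of its underside, axis z; if present it starts on a mandrel, flat on the stand's top. Three to five of the six rings are present, the others are absent.
- saucer: terracotta saucer, 110 mm across and 18 mm high, origin under its centre; leave alone
- chunk: lump of red glass about 34 x 28 x 32 mm, origin under its centre; leave alone
- caliper: brass bead caliper lying flat, 110 mm long, 6 to 8 mm thick, origin under the middle of its beam; leave alone
- frit_jar: closed glass jar, 60 mm across, 75 mm high, origin under its centre; leave alone
Things that resemble listed ones, but are neither listed nor needed, are in the scene too. What is shaped like the ring5 but yellow is not meant. What is shaped like the ring2 but red or yellow is not meant.

How it is judged:
On the way, in this order (a step that is already met when the one before it is completed fails the run):
1. every ring present is inside the canister (horizontal distance between each of ring0, ring1, ring2, ring3, ring4, ring5 and canister below 0.055 m and z of ring0 in the frame of canister between 0 and 0.075 m and z of ring1 in the frame of canister between 0 and 0.075 m and z of ring2 in the frame of canister between 0 and 0.075 m and z of ring3 in the frame of canister between 0 and 0.075 m and z of ring4 in the frame of canister between 0 and 0.075 m and z of ring5 in the frame of canister between 0 and 0.075 m), for 0.2 s.
2. the stopper is fully home in the neck (horizontal distance between stopper_flange and canister_rim below 0.005 m and z of stopper_flange in the frame of canister_rim between -0.004 and 0.004 m and angle between stopper's own z axis and vertical below 0.06 rad), for 0.2 s.
3. the pin is through both ears (all of step 2 and horizontal distance between pin and canister_hole below 0.008 m and z of pin in the frame of canister_hole below -0.02 m and horizontal distance between pin_collar and stopper_hole below 0.007 m and z of pin_collar in the frame of stopper_hole below 0.004 m and angle between pin's own z axis and vertical below 0.15 rad), for 0.2 s.
At the end, for the whole second after the job is handed in: Every ring present is in the canister (underside below 75 mm); stopper home within 5 mm sideways, 4 mm in height, 0.06 rad of tilt; pin through both holes, collar within 4 mm of the stopper's ear, within 7 mm sideways, tilt under 0.15 rad; all released and at rest (all of step 1 and all of step 3 and linear speed of each of ring0, ring1, ring2, ring3, ring4, ring5, stopper, pin below 0.02 m/s); the robot touches nothing.
It fails at once if a bystander (saucer, chunk, caliper or jar) is moved more than 3 cm (distance of any of saucer, chunk, caliper, frit_jar from where it was at the start of the episode above 0.03 m).
Of ring0, ring1, ring2, ring3, ring4, ring5 only 3 to 5 are there at a start; the rules pass over those that are not, and their reading is None.
At some moment in a run one of stopper may be knocked a few centimetres aside while the robot is not near it.
It also fails if it takes over 210 s, if anything falls off the work surface, if the arm or the gripper's body presses on something with over 40 N, if the wrist force passes 120 N, or if a joint passes its speed limit or range.

## Working session

There is one attempt and no reset: what is moved stays moved. The work goes in short steps, Python scripts to look and compute and a shell command to move; the robot and the scene stay as the last step left them, time stands still between calls to the robot, and variables do not carry over. Pictures are saved under pics/ and viewed, at most 14 in all, crops included, and the job is handed in when it is done.

```bash
ls; mkdir -p pics
python3 - <<'E'
from workcell import bot
import cv2
print({k:v for k,v in bot.observe().items()})
for n in ("top","scene"):
    f=bot.grab_frame(n); cv2.imwrite(f"pics/{n}0.png",f["img"][:,:,::-1]); print(n,f["vfov"],f["cx"],f["cy"],f["rvec"],f["tvec"])
E
```

```text
pics
{'clock': 0.0, 'qpos': array([ 1.08579685,  0.52202012, -0.03632456,  1.5999915 ,  0.02123689,
        1.02109813, -0.11281766]), 'qd': array([-0.00109698,  0.00065055,  0.00017548,  0.0008078 , -0.00200127,
        0.00092919, -0.0009215 ]), 'joint_efforts': array([ 1.90091359e-04, -9.27107477e+01,  1.97996423e+00, -3.69941747e+01,
        1.79413782e-02,  8.03308765e-03, -1.99603619e-05]), 'position': array([ 0.25171098, -0.57173203,  0.24772787]), 'tool_rot': array([-3.14046706e+00,  1.13214065e-04,  4.14788437e-01]), 'force': array([-0.40364111,  0.48453424, -0.24772052]), 'moment': array([-0.01885105, -0.02412081,  0.03234907]), 'finger_force': 0.0, 'grip_width': 0.08518049873961249}
top 42.80066689199251 272.80252865394664 206.80685545521808 [ 2.11766757 -2.11256548  0.22304719] [-0.02010549  0.59826182  1.20273859]
scene 47.37435627961838 287.5169535795079 213.77102090339136 [ 0.74660217  2.62258498 -1.08941227] [ 0.50391775 -0.14880706  1.56358939]
```

View pics/top0.png

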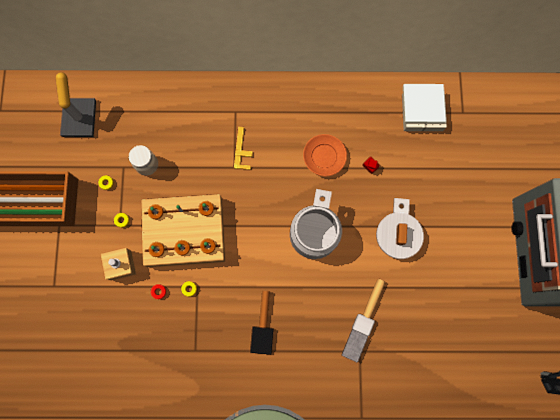

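View pics/scene0.png

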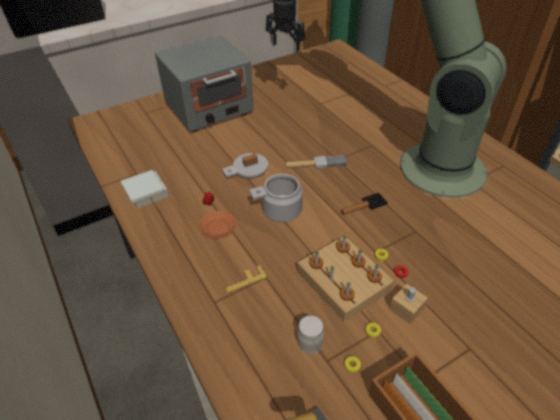

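Both views show five amber rings on mandrels, at top pixels (156,212), (206,209), (157,250), (182,248) and (207,246). The mandrel at (180,208) is empty. Rings that could be mistaken for these lie on the table: red at (159,292), yellow at (106,183), (121,220) and (189,289). I take only the amber ones on the stand. The canister is at (317,231), the stopper at (401,235) and the pin at (113,262). The crop check comes with the measurement.

```bash
cat > h.py <<'E'
import numpy as np, cv2
from workcell import bot
from scipy.spatial.transform import Rotation as R
def cloud(n):
    f=bot.grab_frame(n); z=f["z_map"]; H,W=z.shape
    fl=H/2/np.tan(np.radians(f["vfov"])/2)
    v,u=np.mgrid[:H,:W]
    c=np.stack([(u-f["cx"])/fl*z,(v-f["cy"])/fl*z,z],-1)
    Rm=R.from_rotvec(f["rvec"]).as_matrix()
    p=(c-f["tvec"])@Rm; p[z==0]=np.nan
    return f,p
def circ(P):  # algebraic circle fit
    A=np.c_[2*P,np.ones(len(P))]; s=np.linalg.lstsq(A,(P**2).sum(1),rcond=None)[0]
    return s[:2],np.sqrt(s[2]+s[:2]@s[:2])
def plan(x,y,z,yaw):
    """shift (units) and rz (units) in current tool axes to reach world pose, tool down"""
    o=bot.observe(); Rt=R.from_euler('xyz',o["tool_rot"])
    T=R.from_euler('xyz',[np.pi,0,yaw])
    d=Rt.inv().apply(np.array([x,y,z])-o["position"])/0.2
    r=(Rt.inv()*T).as_rotvec()/(np.pi/2)
    print("shift",d.round(4),"turn",r.round(4),"clock",round(o["clock"],2))
E
cat > m.py <<'E'
from h import *
f,p=cloud("top"); Z=p[...,2]; hsv=cv2.cvtColor(f["img"],cv2.COLOR_RGB2HSV)
def roi(u0,u1,v0,v1,z0,z1):
    m=np.zeros(Z.shape,bool); m[v0:v1,u0:u1]=True
    return m&(Z>z0)&(Z<z1)
def rect(m,n):
    P=p[m]; r=cv2.minAreaRect((P[:,:2]*1000).astype(np.float32)); print(n,m.sum(),np.round(r[0],1),np.round(r[1],1),round(r[2],2),"z",np.median(P[:,2]).round(4))
tab=roi(240,300,240,280,-.05,.05); print("table",np.median(Z[tab]))
rect(roi(135,230,190,272,.040,.050),"stand")
rect(roi(98,136,245,285,.043,.053),"block")
for (u,v) in [(156,212),(206,209),(157,250),(182,248),(207,246),(180,208)]:
    m=roi(u-12,u+12,v-12,v+12,.052,.062); P=p[m]; c=cv2.minEnclosingCircle((P[:,:2]*1000).astype(np.float32)) if m.sum()>5 else None; print("ring",u,v,m.sum(),c, hsv[m].mean(0) if m.sum() else 0)
m=roi(98,136,245,285,.07,.1); print("pin top",m.sum(),p[m].mean(0))
def ring(m,n):
    P=p[m]; print(n,m.sum(),circ(P[:,:2]),np.median(P[:,2]))
m=roi(285,350,180,265,.088,.10); rect(m,"can+ear")
P=p[m]; c,rr=cv2.minEnclosingCircle((P[P[:,0]<np.median(P[:,0])+.04][:,:2]*1000).astype(np.float32)); print(c,rr)
m=roi(370,430,190,265,.024,.036); rect(m,"stop+ear"); rect(roi(370,430,190,265,.052,.068),"handle")
cv2.imwrite("pics/crop1.png",cv2.resize(f["img"][170:310,90:440,::-1],None,fx=2.25,fy=2.25,interpolation=cv2.INTER_CUBIC))
E
python3 m.py
```

```text
table 0.00021314848167907868
stand 4254 [548.3 197.7] [160.9 190.4] 4.22 z 0.0452
block 584 [467.1 348.6] [61.9 62.2] 15.17 z 0.0479
ring 156 212 131 ((592.4205322265625, 253.00372314453125), 25.864856719970703) [ 14.79389313 226.99236641 177.48091603]
ring 206 209 135 ((592.0467529296875, 141.28811645507812), 29.02730369567871) [ 14.8962963  228.02962963 177.71111111]
ring 157 250 137 ((498.6491394042969, 254.25918579101562), 18.02120590209961) [ 14.64233577 229.90510949 178.3649635 ]
ring 182 248 146 ((500.2607727050781, 194.76876831054688), 20.053180694580078) [ 14.50684932 228.25342466 180.28767123]
ring 207 246 137 ((510.2956848144531, 137.00442504882812), 21.161291122436523) [ 13.40145985 232.4379562  182.34306569]
ring 180 208 2 None [114.5  41.5  54. ]
pin top 46 [0.46636203 0.34724339 0.08062408]
can+ear 562 [ 563.3 -118.8] [ 98.9 143.2] 88.59 z 0.094
(561.4735717773438, -121.78823852539062) 70.84268188476562
stop+ear 1647 [ 552.7 -317.1] [142.3 113. ] 21.33 z 0.0304
handle 185 [ 537.5 -321.7] [20.4 48.3] 86.47 z 0.0605
```

View pics/crop1.png

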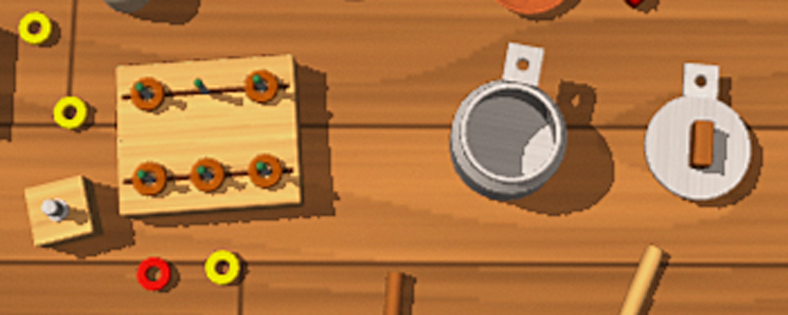

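The crop confirms five amber rings on the mandrels, with the yellow and red ones loose on the table. Stand fit is 161x190 mm with its top at 45 mm, matching the description. First stop is above the canister for a wrist view.

```bash
python3 -c "
from h import *
plan(.53,-.12,.38,np.radians(94.2))"
```

```text
shift [ 2.1836 -1.5073 -0.6596] turn [-5.000e-04 -3.000e-04 -7.826e-01] clock 0.15
```

```bash
python3 -m inch '[[0,0,-0.3,0,0,0,1],[0.3,-0.2,-0.6,0,0,0,1],[0.6,-0.4,-0.66,0,0,0,1],[0.9,-0.6,-0.66,0,0,0,1],[1,-0.7,-0.66,0,0,0,1],[1,-0.7,-0.66,0,0,0,1]]'; python3 -m inch '[[0.3,-0.2,0,0,0,-0.1,1],[0.6,-0.4,0,0,0,-0.2,1],[0.9,-0.6,0,0,0,-0.3,1],[1,-0.7,0,0,0,-0.4,1],[1,-0.7,0,0,0,-0.5,1],[1,-0.75,0,0,0,-0.6,1],[1,-0.75,0,0,0,-0.7,1],[1,-0.75,0,0,0,-0.78,1],[1,-0.75,0,0,0,-0.78,1],[1,-0.75,0,0,0,-0.78,1]]'; python3 -c "
from h import *
plan(.53,-.12,.38,np.radians(94.2))
f,p=cloud('wrist'); cv2.imwrite('pics/w1.png',f['img'][:,:,::-1]); print(f['vfov'],f['cx'],f['cy'],f['rvec'],f['tvec'])"
```

```text
clock: 0.9
position: [0.3806, -0.3598, 0.3808]
tool_rot: [3.141, -0.001, 0.42]
force: [-0.1, -1.0, -0.2]
grip_width: 0.0852
finger_force: 0.0
clock: 2.15
position: [0.501, -0.1457, 0.3801]
tool_rot: [-3.141, -0.0, 1.636]
force: [-0.9, -0.4, -0.9]
grip_width: 0.0855
finger_force: 0.0
shift [0.1189 0.1532 0.0006] turn [-0.0002 -0.0001 -0.0048] clock 2.15
62.1785501141658 271.3633947373814 203.72377566820595 [-2.8561282  -0.0940784  -0.01411589] [-0.49082391 -0.24411484  0.4553329 ]
```

View pics/w1.png

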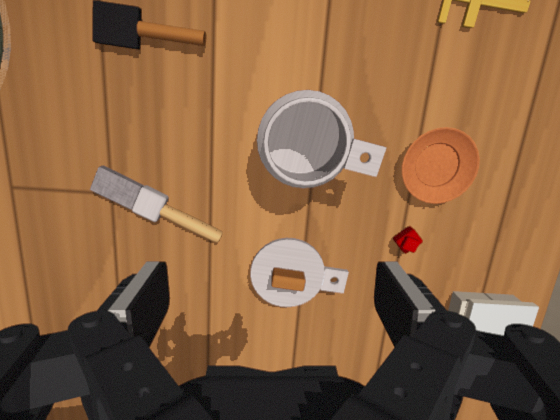

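The wrist view shows the canister mouth at (305,139) with its ear hole at (365,157), and the stopper at (288,272) with its hole at (334,281). The saucer is at (440,165) and the chunk at (407,240).

```bash
cat >> h.py <<'E'
def disc_ear(p,c0,z0,z1,r0,r1,e0=.062,e1=.095):
    """p cloud; centre from outer boundary band r0..r1, ear direction from points e0..e1"""
    P=p[np.isfinite(p[...,2])]; P=P[(P[:,2]>z0)&(P[:,2]<z1)&(np.hypot(*(P[:,:2]-c0).T)<.11)][:,:2]; c=np.array(c0,float)
    for _ in range(15):
        q=P-c; r=np.hypot(*q.T); a=np.arctan2(q[:,1],q[:,0])
        if _>0: ear=P[(r>e0)&(r<e1)]; th=np.arctan2(*(ear.mean(0)-c)[::-1])
        s=(r>r0-.01)&(r<r1+.004)
        # per-angle-bin mean radius mid
        b=np.floor((a+np.pi)/(2*np.pi)*48).astype(int); pts=[]
        for k in range(48):
            t=s&(b==k)
            if _>0 and abs((( (k+.5)/48*2*np.pi-np.pi)-th+np.pi)%(2*np.pi)-np.pi)<.45: continue
            if t.sum()>3: pts.append(c+ (r[t].max())*np.array([np.cos((k+.5)/48*2*np.pi-np.pi),np.sin((k+.5)/48*2*np.pi-np.pi)]))
        c,rad=circ(np.array(pts))
    print("centre",c.round(4),"rad",rad.round(4),"yaw",np.degrees(th).round(2),"ear n",len(ear),"bins",len(pts)); return c,th
E
python3 -c "
from h import *
for n in ('wrist','top'):
    f,p=cloud(n)
    disc_ear(p,(.543,-.12),.086,.100,.046,.051)
    c,t=disc_ear(p,(.535,-.318),.024,.036,.046,.056)
    P=p[np.isfinite(p[...,2])]; P=P[(np.abs(P[:,2]-.0605)<.006)&(np.hypot(*(P[:,:2]-c).T)<.05)]
    r=cv2.minAreaRect((P[:,:2]*1000).astype(np.float32)); print(n,'handle',r)
"
```

```text
centre [ 0.5411 -0.1164] rad 0.0505 yaw -10.53 ear n 715 bins 41
centre [ 0.5374 -0.3205] rad 0.0558 yaw -4.7 ear n 396 bins 41
wrist handle ((537.3648681640625, -320.12890625), (20.3229923248291, 48.082908630371094), 85.1128158569336)
centre [ 0.5415 -0.1183] rad 0.0507 yaw -8.95 ear n 171 bins 31Traceback (most recent call last):
  File "<string>", line 6, in <module>
    c,t=disc_ear(p,(.535,-.318),.024,.036,.046,.056)
        ~~~~~~~~^^^^^^^^^^^^^^^^^^^^^^^^^^^^^^^^^^^^
  File "h.py", line 35, in disc_ear
    c,rad=circ(np.array(pts))
          ~~~~^^^^^^^^^^^^^^^
  File "h.py", line 13, in circ
    A=np.c_[2*P,np.ones(len(P))]; s=np.linalg.lstsq(A,(P**2).sum(1),rcond=None)[0]
                                                      ~~~~~~~~~~^^^
    return umr_sum(a, axis, dtype, out, keepdims, initial, where)
numpy.exceptions.AxisError: axis 1 is out of bounds for array of dimension 1
```

```bash
python3 -m inch '[[0.3,0,0,0,0,0,1],[0.6,-0.1,0,0,0,0,1],[0.9,-0.1,0,0,0,0,1],[1,-0.1,0,0,0,0,1],[1,-0.1,0,0,0,0,1]]'; python3 -m inch '[[0.3,0,0,0,0,0,0.7],[0.6,0,0.2,0,0,0,0.7],[0.8,0,0.3,0,0,0,0.7],[0.8,0,0.3,0,0,0,0.7],[0.8,0,0.3,0,0,0,0.7]]'
cat > s.py <<'E'
from h import *
f,p=cloud('wrist'); cv2.imwrite('pics/w2.png',f['img'][:,:,::-1])
Z=p[...,2]; m=(np.abs(Z-.045)<.004)&(np.abs(p[...,0]-.548)<.12)&(np.abs(p[...,1]-.198)<.125)
n,l,st,_=cv2.connectedComponentsWithStats(m.astype(np.uint8)); k=1+st[1:,4].argmax(); r=cv2.minAreaRect((p[l==k][:,:2]*1000).astype(np.float32)); print('stand',r,np.median(Z[l==k]))
for c in [(.499,.254),(.5034,.1944),(.5078,.1345),(.5888,.2608),(.5976,.1412)]:
    m=(np.abs(Z-.057)<.004)&(np.hypot(p[...,0]-c[0],p[...,1]-c[1])<.024); P=p[m][:,:2]
    cc,rr=cv2.minEnclosingCircle((P*1000).astype(np.float32)); q=np.hypot(*(P*1000-cc).T); print(c,m.sum(),np.round(cc,1),round(rr,1),np.median(f['img'][m],0), np.median(Z[m]).round(4))
for c in [(.467,.348)]:
    m=(np.abs(Z-.082)<.005)&(np.hypot(p[...,0]-c[0],p[...,1]-c[1])<.02); print('pin',m.sum(),p[m].mean(0), cv2.minEnclosingCircle((p[m][:,:2]*1000).astype(np.float32)) if m.any() else 0)
print(bot.observe()['position'],bot.observe()['tool_rot'])
E
python3 s.py
```

```text
clock: 2.92
position: [0.4671, 0.0541, 0.3805]
tool_rot: [3.141, -0.0, 1.642]
force: [0.5, -0.6, 0.5]
grip_width: 0.0853
finger_force: 0.0
clock: 3.55
position: [0.4568, 0.2112, 0.3203]
tool_rot: [-3.141, 0.0, 1.638]
force: [0.5, -0.5, 0.6]
grip_width: 0.0599
finger_force: 0.0
stand ((546.9552001953125, 199.66319274902344), (160.07830810546875, 189.21119689941406), 4.019284725189209) 0.04499593812839005
(0.499, 0.254) 653 [497.4 255.8] 17.8 [180. 104.  25.] 0.0567
(0.5034, 0.1944) 558 [501.7 196.2] 18.0 [180. 103.  22.] 0.0568
(0.5078, 0.1345) 494 [506.5 136.4] 17.9 [179. 102.  21.] 0.0568
(0.5888, 0.2608) 626 [586.8 262.6] 17.9 [179.5 103.   24. ] 0.0568
(0.5976, 0.1412) 517 [596.  143.3] 18.1 [178. 102.  22.] 0.0568
pin 236 [0.46505175 0.34951377 0.08152018] ((465.27227783203125, 349.8397216796875), 7.949092864990234)
[0.45696658 0.21093257 0.32056862] [3.14118818e+00 4.37086094e-04 1.63768183e+00]
```

View pics/w2.png

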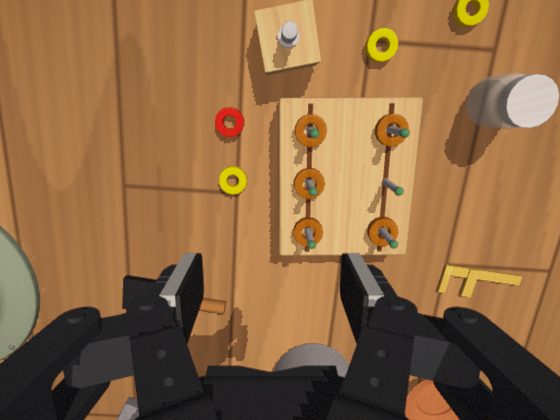

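The amber rings sit at (308,232), (309,184), (311,130), (383,232) and (392,130) in the wrist view, pin at (289,35). Wrist and top agree to about 2 mm, so I use their mean.

```bash
python3 -c "
from h import *
plan(.507,.1355,.064,np.radians(94))"
```

```text
shift [-0.3925  0.2239  1.2831] turn [ 0.0003  0.0003 -0.0019] clock 3.6
```

```bash
python3 -m inch '[[-0.2,0.1,0.2,0,0,0,0.65],[-0.39,0.224,0.45,0,0,0,0.65],[-0.392,0.224,0.7,0,0,0,0.65],[-0.392,0.224,0.9,0,0,0,0.65],[-0.392,0.224,0.9,0,0,0,0.65]]' 40; python3 -m inch '[[0,0,0.1,0,0,0,0.65],[0,0,0.2,0,0,0,0.65],[0,0,0.3,0,0,0,0.65],[0,0,0.38,0,0,0,0.65],[0,0,0.383,0,0,0,0.65],[0,0,0.383,0,0,0,0.2],[0,0,0.383,0,0,0,0.2],[0,0,0.383,0,0,0,0.2],[0,0,0.383,0,0,0,0.2]]'; python3 -c "
from h import *
plan(.541,-.117,.2,np.radians(94))"
```

```text
clock: 4.22
position: [0.5057, 0.1355, 0.139]
tool_rot: [-3.138, 0.001, 1.638]
force: [0.1, 0.6, 0.8]
grip_width: 0.0556
finger_force: 0.0
clock: 5.35
position: [0.5069, 0.1373, 0.0649]
tool_rot: [3.14, -0.0, 1.64]
force: [-2.7, -0.5, 7.8]
grip_width: 0.033
finger_force: 39.1
shift [-1.2802  0.0833 -0.6755] turn [ 0.0009 -0.     -0.0005] clock 5.35
```

```bash
python3 -m inch '[[0,0,-0.05,0,0,0,0.2],[0,0,-0.1,0,0,0,0.2],[0,0,-0.2,0,0,0,0.2],[0,0,-0.35,0,0,0,0.2],[0,0,-0.5,0,0,0,0.2],[0,0,-0.68,0,0,0,0.2],[0,0,-0.68,0,0,0,0.2]]'; python3 -c "
from h import *
plan(.541,-.117,.2,np.radians(94))
f,p=cloud('wrist'); cv2.imwrite('pics/w3.png',f['img'][:,:,::-1])"
```

```text
clock: 6.22
position: [0.5074, 0.1376, 0.2027]
tool_rot: [3.137, -0.001, 1.64]
force: [0.4, 0.1, -0.9]
grip_width: 0.0336
finger_force: 40.3
shift [-1.2816  0.0798  0.0131] turn [ 0.0028 -0.0004 -0.0005] clock 6.22
```

View pics/w3.png

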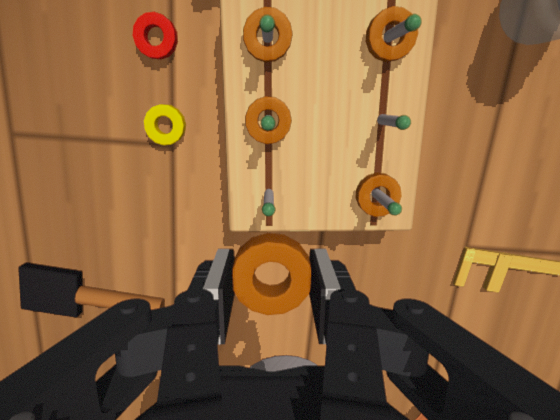

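The ring is gripped at (272,273), and its mandrel at (268,208) is empty. Taking it to the canister.

```bash
python3 -m inch '[[-0.25,0,0,0,0,0,0.2],[-0.5,0.05,0,0,0,0,0.2],[-0.75,0.08,0,0,0,0,0.2],[-0.9,0.08,0,0,0,0,0.2],[-0.9,0.08,0,0,0,0,0.2]]'; python3 -m inch '[[-0.2,0,0,0,0,0,0.2],[-0.381,0,0,0,0,0,0.2],[-0.381,0,0,0,0,0,0.2],[-0.381,0,0.2,0,0,0,0.2],[-0.381,0,0.4,0,0,0,0.2],[-0.381,0,0.55,0,0,0,0.2],[-0.381,0,0.58,0,0,0,0.2],[-0.381,0,0.58,0,0,0,0.2]]'; python3 -c "
from h import *
plan(.541,-.117,.085,np.radians(94))"
```

```text
clock: 6.9
position: [0.5343, -0.0437, 0.1989]
tool_rot: [-3.14, 0.0, 1.636]
force: [0.3, 0.8, -0.4]
grip_width: 0.0334
finger_force: 40.3
clock: 7.9
position: [0.5403, -0.1163, 0.0841]
tool_rot: [3.142, -0.0, 1.641]
force: [-0.3, -0.2, -0.4]
grip_width: 0.0333
finger_force: 40.3
shift [-0.0038  0.0034 -0.0043] turn [ 0.0001 -0.0003  0.0003] clock 7.9
```

```bash
python3 -m inch '[[0,0,0,0,0,0,0.5],[0,0,0,0,0,0,0.5],[0,0,0,0,0,0,0.5],[0,0,-0.2,0,0,0,0.5],[0,0,-0.4,0,0,0,0.5],[0,0,-0.58,0,0,0,0.5],[0,0,-0.58,0,0,0,0.5]]'; python3 -m inch '[[0.25,0,0,0,0,0,0.65],[0.5,-0.1,0,0,0,0,0.65],[0.75,-0.15,0,0,0,0,0.65],[1,-0.15,0,0,0,0,0.65],[1,-0.15,0,0,0,0,0.65]]';  python3 -c "
from h import *
plan(.5025,.1953,.065,np.radians(94))"
```

```text
clock: 8.78
position: [0.5412, -0.1175, 0.2023]
tool_rot: [3.137, 0.001, 1.64]
force: [-0.1, -0.5, 0.2]
grip_width: 0.0429
finger_force: 0.0
clock: 9.4
position: [0.4955, 0.0839, 0.1995]
tool_rot: [-3.142, -0.001, 1.646]
force: [0.7, -0.4, -0.2]
grip_width: 0.0556
finger_force: 0.0
shift [0.5521 0.0763 0.673 ] turn [-0.0001 -0.0008  0.0031] clock 9.4
```

```bash
python3 -m inch '[[0.25,0.03,0,0,0,0,0.65],[0.5,0.076,0,0,0,0,0.65],[0.552,0.076,0.1,0,0,0,0.65],[0.552,0.076,0.3,0,0,0,0.65],[0.552,0.076,0.3,0,0,0,0.65],[0.552,0.076,0.3,0,0,0,0.65]]';  python3 -c "
from h import *
plan(.5025,.1953,.065,np.radians(94))"
```

```text
clock: 10.15
position: [0.5042, 0.1911, 0.1406]
tool_rot: [3.141, -0.0, 1.639]
force: [0.1, -0.1, 1.0]
grip_width: 0.0555
finger_force: 0.0
shift [ 0.0217 -0.0074  0.3778] turn [ 0.0002 -0.0001 -0.0008] clock 10.15
```

```bash
python3 -m inch '[[0.02,-0.007,0.1,0,0,0,0.65],[0.02,-0.007,0.2,0,0,0,0.65],[0.02,-0.007,0.3,0,0,0,0.65],[0.02,-0.007,0.375,0,0,0,0.65],[0.02,-0.007,0.375,0,0,0,0.65],[0.02,-0.007,0.375,0,0,0,0.2],[0.02,-0.007,0.375,0,0,0,0.2],[0.02,-0.007,0.375,0,0,0,0.2],[0.02,-0.007,0.375,0,0,0,0.2],[0.02,-0.007,0.3,0,0,0,0.2],[0.02,-0.007,0.2,0,0,0,0.2],[0.02,-0.007,0,0,0,0,0.2],[0.02,-0.007,-0.2,0,0,0,0.2],[0.02,-0.007,-0.3,0,0,0,0.2],[0.02,-0.007,-0.3,0,0,0,0.2]]';  python3 -c "
from h import *
plan(.541,-.117,.085,np.radians(94))"
```

```text
clock: 12.02
position: [0.5028, 0.1955, 0.2021]
tool_rot: [3.138, -0.001, 1.64]
force: [0.5, -0.2, -1.2]
grip_width: 0.033
finger_force: 40.2
shift [-1.5726  0.081   0.5847] turn [ 0.0021 -0.0005 -0.0005] clock 12.03
```

```bash
python3 -m inch '[[-0.25,0,0,0,0,0,0.2],[-0.5,0.05,0,0,0,0,0.2],[-0.75,0.08,0,0,0,0,0.2],[-1,0.081,0,0,0,0,0.2],[-1,0.081,0,0,0,0,0.2]]'; python3 -m inch '[[-0.2,0,0,0,0,0,0.2],[-0.4,0,0,0,0,0,0.2],[-0.573,0,0,0,0,0,0.2],[-0.573,0,0,0,0,0,0.2],[-0.573,0,0.2,0,0,0,0.2],[-0.573,0,0.4,0,0,0,0.2],[-0.573,0,0.58,0,0,0,0.2],[-0.573,0,0.58,0,0,0,0.2],[-0.573,0,0.58,0,0,0,0.5],[-0.573,0,0.58,0,0,0,0.5],[-0.573,0,0.58,0,0,0,0.5],[-0.573,0,0.4,0,0,0,0.5],[-0.573,0,0.2,0,0,0,0.5],[-0.573,0,0,0,0,0,0.5],[-0.573,0,0,0,0,0,0.5]]'; python3 -c "
from h import *
plan(.4982,.255,.065,np.radians(94))"
```

```text
clock: 12.65
position: [0.5318, -0.0071, 0.1992]
tool_rot: [-3.14, 0.001, 1.634]
force: [0.1, 0.3, -1.0]
grip_width: 0.0328
finger_force: 40.2
clock: 14.52
position: [0.5413, -0.1177, 0.2028]
tool_rot: [3.137, 0.002, 1.639]
force: [0.4, -0.1, 0.8]
grip_width: 0.0426
finger_force: 0.0
shift [ 1.8751 -0.0907  0.6857] turn [ 0.0031  0.0011 -0.0007] clock 14.53
```

```bash
python3 -m inch '[[0.25,0,0,0,0,0,0.65],[0.5,-0.05,0,0,0,0,0.65],[0.75,-0.09,0,0,0,0,0.65],[1,-0.09,0,0,0,0,0.65],[1,-0.09,0,0,0,0,0.65]]';  python3 -m inch '[[0.25,0,0,0,0,0,0.65],[0.5,0,0,0,0,0,0.65],[0.75,0,0,0,0,0,0.65],[0.875,0,0.1,0,0,0,0.65],[0.875,0,0.3,0,0,0,0.65],[0.875,0,0.3,0,0,0,0.65],[0.875,0,0.3,0,0,0,0.65]]'; python3 -c "
from h import *
plan(.4982,.255,.065,np.radians(94))"
```

```text
clock: 15.15
position: [0.5075, 0.0846, 0.1996]
tool_rot: [3.142, -0.001, 1.645]
force: [0.5, 0.1, 0.2]
grip_width: 0.0557
finger_force: 0.0
clock: 16.02
position: [0.4967, 0.255, 0.1406]
tool_rot: [3.141, -0.0, 1.639]
force: [0.9, 0.7, 0.6]
grip_width: 0.0555
finger_force: 0.0
shift [-0.0004  0.0074  0.3781] turn [ 0.0003 -0.0001 -0.001 ] clock 16.02
```

```bash
python3 -m inch '[[0,0.007,0.1,0,0,0,0.65],[0,0.007,0.2,0,0,0,0.65],[0,0.007,0.3,0,0,0,0.65],[0,0.007,0.375,0,0,0,0.65],[0,0.007,0.375,0,0,0,0.65],[0,0.007,0.375,0,0,0,0.2],[0,0.007,0.375,0,0,0,0.2],[0,0.007,0.375,0,0,0,0.2],[0,0.007,0.375,0,0,0,0.2],[0,0.007,0.3,0,0,0,0.2],[0,0.007,0.2,0,0,0,0.2],[0,0.007,0,0,0,0,0.2],[0,0.007,-0.2,0,0,0,0.2],[0,0.007,-0.3,0,0,0,0.2],[0,0.007,-0.3,0,0,0,0.2]]';  python3 -c "
from h import *
plan(.541,-.117,.085,np.radians(94))"
```

```text
clock: 17.9
position: [0.4982, 0.2558, 0.2023]
tool_rot: [3.138, -0.001, 1.64]
force: [0.1, 0.7, -0.6]
grip_width: 0.0332
finger_force: 39.9
shift [-1.875   0.0831  0.5847] turn [ 0.0022 -0.0008 -0.0006] clock 17.9
```

```bash
python3 -m inch '[[-0.25,0,0,0,0,0,0.2],[-0.5,0.05,0,0,0,0,0.2],[-0.75,0.083,0,0,0,0,0.2],[-1,0.083,0,0,0,0,0.2],[-1,0.083,0,0,0,0,0.2]]'; python3 -m inch '[[-0.25,0,0,0,0,0,0.2],[-0.5,0,0,0,0,0,0.2],[-0.75,0,0,0,0,0,0.2],[-0.875,0,0,0,0,0,0.2],[-0.875,0,0,0,0,0,0.2],[-0.875,0,0.2,0,0,0,0.2],[-0.875,0,0.4,0,0,0,0.2],[-0.875,0,0.58,0,0,0,0.2],[-0.875,0,0.58,0,0,0,0.2],[-0.875,0,0.58,0,0,0,0.5],[-0.875,0,0.58,0,0,0,0.5],[-0.875,0,0.58,0,0,0,0.5],[-0.875,0,0.4,0,0,0,0.5],[-0.875,0,0.2,0,0,0,0.5],[-0.875,0,0,0,0,0,0.5],[-0.875,0,0,0,0,0,0.5]]'; python3 -c "
from h import *
plan(.5878,.2617,.065,np.radians(94))"
```

```text
clock: 18.52
position: [0.5278, 0.053, 0.1993]
tool_rot: [-3.14, 0.002, 1.634]
force: [0.9, 1.5, 0.0]
grip_width: 0.0332
finger_force: 39.9
clock: 20.52
position: [0.5413, -0.1177, 0.2028]
tool_rot: [3.137, 0.002, 1.639]
force: [1.2, -1.0, -1.4]
grip_width: 0.0425
finger_force: 0.0
shift [1.8778 0.3588 0.6877] turn [ 0.0031  0.0011 -0.0007] clock 20.52
```

```bash
python3 -m inch '[[0.25,0.1,0,0,0,0,0.65],[0.5,0.2,0,0,0,0,0.65],[0.75,0.3,0,0,0,0,0.65],[1,0.36,0,0,0,0,0.65],[1,0.36,0,0,0,0,0.65]]';  python3 -m inch '[[0.25,0,0,0,0,0,0.65],[0.5,0,0,0,0,0,0.65],[0.75,0,0,0,0,0,0.65],[0.875,0,0.1,0,0,0,0.65],[0.875,0,0.3,0,0,0,0.65],[0.875,0,0.3,0,0,0,0.65],[0.875,0,0.3,0,0,0,0.65]]'; python3 -c "
from h import *
plan(.5878,.2617,.065,np.radians(94))"
```

```text
clock: 21.15
position: [0.5976, 0.0918, 0.1991]
tool_rot: [-3.141, -0.002, 1.646]
force: [-0.3, -0.9, -1.3]
grip_width: 0.0554
finger_force: 0.0
clock: 22.02
position: [0.5865, 0.2611, 0.1408]
tool_rot: [3.141, -0.0, 1.639]
force: [0.8, -0.0, 0.0]
grip_width: 0.0554
finger_force: 0.0
shift [0.0026 0.0064 0.3788] turn [ 0.0004 -0.0001 -0.0011] clock 22.02
```

```bash
python3 -m inch '[[0,0.006,0.1,0,0,0,0.65],[0,0.006,0.2,0,0,0,0.65],[0,0.006,0.3,0,0,0,0.65],[0,0.006,0.375,0,0,0,0.65],[0,0.006,0.375,0,0,0,0.65],[0,0.006,0.375,0,0,0,0.2],[0,0.006,0.375,0,0,0,0.2],[0,0.006,0.375,0,0,0,0.2],[0,0.006,0.375,0,0,0,0.2],[0,0.006,0.3,0,0,0,0.2],[0,0.006,0.2,0,0,0,0.2],[0,0.006,0,0,0,0,0.2],[0,0.006,-0.2,0,0,0,0.2],[0,0.006,-0.3,0,0,0,0.2],[0,0.006,-0.3,0,0,0,0.2]]';  python3 -c "
from h import *
plan(.541,-.117,.085,np.radians(94))"
```

```text
clock: 23.9
position: [0.5877, 0.2619, 0.2016]
tool_rot: [3.139, -0.001, 1.64]
force: [-0.5, -0.3, -0.7]
grip_width: 0.0331
finger_force: 39.9
shift [-1.8743 -0.3646  0.5807] turn [ 0.0016 -0.0005 -0.0006] clock 23.9
```

```bash
python3 -m inch '[[-0.25,-0.1,0,0,0,0,0.2],[-0.5,-0.2,0,0,0,0,0.2],[-0.75,-0.3,0,0,0,0,0.2],[-1,-0.365,0,0,0,0,0.2],[-1,-0.365,0,0,0,0,0.2]]'; python3 -m inch '[[-0.25,0,0,0,0,0,0.2],[-0.5,0,0,0,0,0,0.2],[-0.75,0,0,0,0,0,0.2],[-0.875,0,0,0,0,0,0.2],[-0.875,0,0,0,0,0,0.2],[-0.875,0,0.2,0,0,0,0.2],[-0.875,0,0.4,0,0,0,0.2],[-0.875,0,0.58,0,0,0,0.2],[-0.875,0,0.58,0,0,0,0.2],[-0.875,0,0.58,0,0,0,0.5],[-0.875,0,0.58,0,0,0,0.5],[-0.875,0,0.58,0,0,0,0.5],[-0.875,0,0.4,0,0,0,0.5],[-0.875,0,0.2,0,0,0,0.5],[-0.875,0,0,0,0,0,0.5],[-0.875,0,0,0,0,0,0.5]]'; python3 -c "
from h import *
plan(.5968,.1422,.065,np.radians(94))"
```

```text
clock: 24.52
position: [0.5272, 0.0527, 0.1988]
tool_rot: [-3.139, 0.002, 1.635]
force: [0.4, 1.0, -0.3]
grip_width: 0.0331
finger_force: 39.9
clock: 26.52
position: [0.5416, -0.1177, 0.2029]
tool_rot: [3.137, 0.002, 1.64]
force: [0.3, -0.5, -0.2]
grip_width: 0.0426
finger_force: 0.0
shift [1.2786 0.3615 0.6889] turn [ 0.0031  0.0011 -0.0007] clock 26.52
```

```bash
python3 -m inch '[[0.25,0.1,0,0,0,0,0.65],[0.5,0.2,0,0,0,0,0.65],[0.75,0.3,0,0,0,0,0.65],[1,0.36,0,0,0,0,0.65],[1,0.36,0,0,0,0,0.65]]';  python3 -m inch '[[0.25,0,0,0,0,0,0.65],[0.279,0,0.1,0,0,0,0.65],[0.279,0,0.3,0,0,0,0.65],[0.279,0,0.3,0,0,0,0.65],[0.279,0,0.3,0,0,0,0.65]]'; python3 -c "
from h import *
plan(.5968,.1422,.065,np.radians(94))"
```

```text
clock: 27.15
position: [0.5978, 0.0918, 0.1992]
tool_rot: [-3.141, -0.002, 1.646]
force: [-0.7, -0.3, -0.4]
grip_width: 0.0556
finger_force: 0.0
clock: 27.78
position: [0.5948, 0.1422, 0.1406]
tool_rot: [3.141, -0.0, 1.639]
force: [-0.1, -0.4, 0.9]
grip_width: 0.0556
finger_force: 0.0
shift [-0.0008  0.0098  0.3778] turn [ 0.0003 -0.     -0.0009] clock 27.77
```

```bash
python3 -m inch '[[0,0.01,0.1,0,0,0,0.65],[0,0.01,0.2,0,0,0,0.65],[0,0.01,0.3,0,0,0,0.65],[0,0.01,0.375,0,0,0,0.65],[0,0.01,0.375,0,0,0,0.65],[0,0.01,0.375,0,0,0,0.2],[0,0.01,0.375,0,0,0,0.2],[0,0.01,0.375,0,0,0,0.2],[0,0.01,0.375,0,0,0,0.2],[0,0.01,0.3,0,0,0,0.2],[0,0.01,0.2,0,0,0,0.2],[0,0.01,0,0,0,0,0.2],[0,0.01,-0.2,0,0,0,0.2],[0,0.01,-0.3,0,0,0,0.2],[0,0.01,-0.3,0,0,0,0.2]]';  python3 -c "
from h import *
plan(.541,-.117,.085,np.radians(94))"
```

```text
clock: 29.65
position: [0.5969, 0.1429, 0.2015]
tool_rot: [3.139, -0.0, 1.64]
force: [0.7, -0.2, -1.7]
grip_width: 0.0332
finger_force: 39.9
shift [-1.2773 -0.3698  0.5814] turn [ 0.0016 -0.0001 -0.0006] clock 29.65
```

```bash
python3 -m inch '[[-0.25,-0.1,0,0,0,0,0.2],[-0.5,-0.2,0,0,0,0,0.2],[-0.75,-0.3,0,0,0,0,0.2],[-1,-0.37,0,0,0,0,0.2],[-1,-0.37,0,0,0,0,0.2]]'; python3 -m inch '[[-0.2,0,0,0,0,0,0.2],[-0.278,0,0,0,0,0,0.2],[-0.278,0,0,0,0,0,0.2],[-0.278,0,0.2,0,0,0,0.2],[-0.278,0,0.4,0,0,0,0.2],[-0.278,0,0.58,0,0,0,0.2],[-0.278,0,0.58,0,0,0,0.2],[-0.278,0,0.58,0,0,0,0.5],[-0.278,0,0.58,0,0,0,0.5],[-0.278,0,0.58,0,0,0,0.5],[-0.278,0,0.4,0,0,0,0.5],[-0.278,0,0.2,0,0,0,0.5],[-0.278,0,-0.05,0,0,0,0.6],[-0.278,0,-0.35,0,0,0,0.6],[-0.4,0,-0.65,0,0,0,0.6],[-0.5,0,-0.9,0,0,0,0.6],[-0.5,0,-0.9,0,0,0,0.6],[-0.5,0,-0.9,0,0,0,0.6]]'
cat > c.py <<'E'
import sys
from h import *
f,p=cloud('wrist'); cv2.imwrite('pics/%s.png'%sys.argv[1],f['img'][:,:,::-1])
disc_ear(p,(.541,-.117),.086,.100,.046,.051)
c,t=disc_ear(p,eval(sys.argv[2]),.024,.036,.046,.056)
P=p[np.isfinite(p[...,2])]; P=P[(np.abs(P[:,2]-.0605)<.006)&(np.hypot(*(P[:,:2]-c).T)<.05)]
print('handle',cv2.minAreaRect((P[:,:2]*1000).astype(np.float32)))
print(bot.observe()['position'],bot.observe()['tool_rot'])
E
python3 c.py w4 '(.537,-.32)'
```

```text
clock: 30.28
position: [0.535, -0.0661, 0.1987]
tool_rot: [-3.139, 0.001, 1.634]
force: [-0.1, 0.5, -0.2]
grip_width: 0.0331
finger_force: 39.9
clock: 32.52
position: [0.543, -0.1614, 0.3796]
tool_rot: [-3.141, 0.0, 1.64]
force: [-0.4, -0.5, -0.3]
grip_width: 0.0512
finger_force: 0.0
centre [ 0.5413 -0.1166] rad 0.0505 yaw -10.56 ear n 728 bins 41
centre [ 0.5375 -0.3205] rad 0.0559 yaw -4.58 ear n 406 bins 41
handle ((537.2586669921875, -320.2115173339844), (20.096689224243164, 47.56239700317383), 84.28157043457031)
[ 0.54286148 -0.16117366  0.37910301] [-3.14062259e+00 -2.86438446e-04  1.64034245e+00]
```

View pics/w4.png

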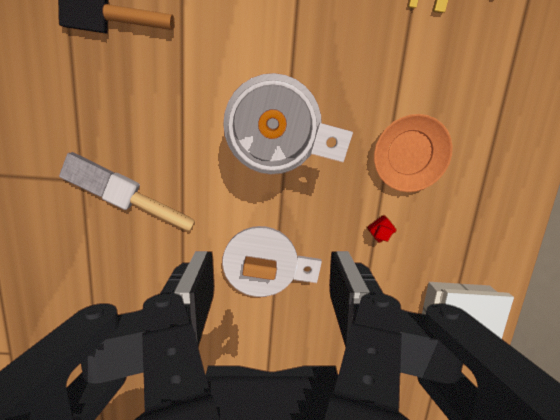

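The rings form a neat stack at (272,124) in the canister. The stopper is at (260,262) with its hole at (308,269), and the canister hole is at (332,142). Next I check the stack height and both hole positions.

```bash
cat >> h.py <<'E'
def hole(f,p,c,th,z):
    """dark disc near expected hole at plane height z"""
    g=f["img"].astype(int).min(2); fl=210/np.tan(np.radians(f["vfov"])/2); Rm=R.from_rotvec(f["rvec"]).as_matrix()
    v,u=np.mgrid[:420,:560]; d=np.stack([(u-f["cx"])/fl,(v-f["cy"])/fl,np.ones(u.shape)],-1)@Rm; o=-Rm.T@f["tvec"]
    q=o+d*((z-o[2])/d[...,2])[...,None]; e=np.array(c)+.072*np.array([np.cos(th),np.sin(th)])
    r=np.hypot(q[...,0]-e[0],q[...,1]-e[1]); face=np.median(g[(r>.0085)&(r<.0105)])
    m=(r<.0095)&(g<face*.8); h=q[m][:,:2].mean(0); hc,hr=cv2.minEnclosingCircle((q[m][:,:2]*1000).astype(np.float32))
    print("hole",h.round(4),np.round(hc,1),round(hr,1),"n",m.sum(),"dist",np.hypot(*(h-c)).round(4),"yaw",np.degrees(np.arctan2(*(h-c)[::-1])).round(2))
    return h
def both(f,p,s0):
    c,t=disc_ear(p,(.541,-.117),.086,.100,.046,.051); hole(f,p,c,t,.093)
    c,t=disc_ear(p,s0,.024,.036,.046,.056); hole(f,p,c,t,.030)
E
python3 -c "
from h import *
f,p=cloud('wrist'); both(f,p,(.5375,-.3205))
m=np.hypot(p[...,0]-.541,p[...,1]+.117)<.04; Q=p[m]; hs=cv2.cvtColor(f['img'],cv2.COLOR_RGB2HSV)[m]; a=(hs[:,1]>150)&(hs[:,2]>90); print('ring',a.sum(),np.percentile(Q[a,2],[5,50,95]),Q[a].mean(0))
plan(.5375,-.3205,.25,np.radians(-5)); print(bot.observe()['qpos'])"
```

```text
centre [ 0.5412 -0.1165] rad 0.0505 yaw -10.56 ear n 732 bins 41
hole [ 0.6118 -0.1298] [ 611.8 -129.9] 6.7 n 108 dist 0.0719 yaw -10.66
centre [ 0.5373 -0.3206] rad 0.0559 yaw -4.67 ear n 404 bins 41
hole [ 0.609  -0.3273] [ 608.9 -327.4] 6.6 n 56 dist 0.072 yaw -5.3
ring 542 [0.06183678 0.06476864 0.06651228] [ 0.54132932 -0.11651093  0.07353521]
shift [-0.7936 -0.0816  0.6441] turn [-9.0e-04  5.0e-04  1.1e+00] clock 32.62
[ 0.64586518  0.37112666 -0.63645497  1.55406932  0.22572059  1.29251427
  0.04925873]
```

```bash
python3 -m inch '[[-0.2,0,0.1,0,0,0.1,0.5],[-0.4,-0.02,0.2,0,0,0.2,0.5],[-0.6,-0.05,0.3,0,0,0.3,0.5],[-0.79,-0.08,0.45,0,0,0.4,0.5],[-0.79,-0.08,0.55,0,0,0.5,0.5],[-0.79,-0.08,0.55,0,0,0.6,0.5],[-0.79,-0.08,0.55,0,0,0.7,0.5],[-0.79,-0.08,0.55,0,0,0.8,0.5],[-0.79,-0.08,0.55,0,0,0.9,0.5],[-0.79,-0.08,0.55,0,0,1,0.5],[-0.79,-0.08,0.55,0,0,1,0.5],[-0.79,-0.08,0.55,0,0,1,0.5]]'; python3 -c "
from h import *
f,p=cloud('wrist'); both(f,p,(.5375,-.3205)); cv2.imwrite('pics/w5.png',f['img'][:,:,::-1])
plan(.5373,-.3206,.052,np.radians(-5.2)); print(bot.observe()['qpos'])"
```

```text
clock: 34.12
position: [0.5382, -0.3199, 0.2692]
tool_rot: [-3.141, 0.001, 0.073]
force: [0.1, -1.4, -0.7]
grip_width: 0.043
finger_force: 0.0
centre [ 0.541  -0.1182] rad 0.0503 yaw -10.77 ear n 1823 bins 33
hole [ 0.612  -0.1302] [ 611.9 -130.2] 7.1 n 248 dist 0.072 yaw -9.59
centre [ 0.5373 -0.3213] rad 0.0557 yaw -5.42 ear n 940 bins 41
hole [ 0.609  -0.3276] [ 609.  -327.6] 6.8 n 150 dist 0.0719 yaw -5.08
shift [-0.0042  0.0031  1.0867] turn [-0.0002  0.0003  0.104 ] clock 34.17
[ 0.58728415  0.50999711 -0.21580782  1.56502273  0.1186408   1.08005667
 -1.15615428]
```

View pics/w5.png

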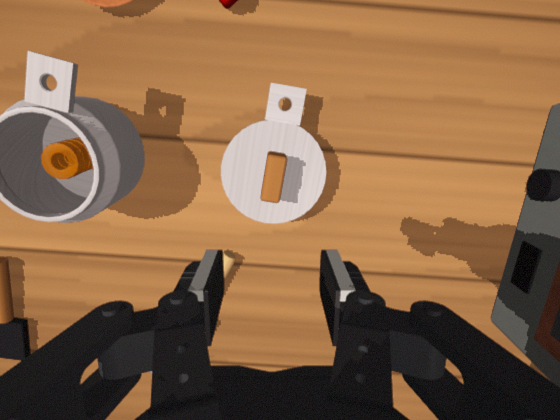

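The stopper is below the tool, handle at (273,177) and hole at (285,104), and it has not moved. Descending to pinch the handle.

```bash
python3 -m inch '[[0,0,0.2,0,0,0.1,0.5],[-0.004,0.002,0.5,0,0,0.104,0.5],[-0.004,0.002,0.75,0,0,0.104,0.5],[-0.004,0.002,0.9,0,0,0.104,0.5],[-0.004,0.002,0.9,0,0,0.104,0.5],[-0.004,0.002,0.9,0,0,0.104,0.5]]' 90; python3 -c "
from h import *
plan(.5373,-.3209,.052,np.radians(-5.2))"
```

```text
clock: 34.92
position: [0.5381, -0.321, 0.091]
tool_rot: [3.141, -0.001, -0.093]
force: [0.3, -0.9, 0.9]
grip_width: 0.0425
finger_force: 0.0
shift [-0.0042 -0.0003  0.195 ] turn [ 0.0002 -0.0009 -0.0017] clock 34.92
```

```bash
python3 -m inch '[[-0.004,0,0.1,0,0,0,0.5],[-0.004,0,0.19,0,0,0,0.5],[-0.004,0,0.19,0,0,0,0.5],[-0.004,0,0.19,0,0,0,0],[-0.004,0,0.19,0,0,0,0],[-0.004,0,0.19,0,0,0,0],[-0.004,0,0.19,0,0,0,0],[-0.004,0,0.19,0,0,0,0],[-0.004,0,0.17,0,0,0,0],[-0.004,0,0,0,0,0,0],[-0.004,0,-0.2,0,0,0,0],[-0.004,0,-0.45,0,0,0,0],[-0.004,0,-0.7,0,0,0,0],[-0.004,0,-0.7,0,0,0,0],[-0.004,0,-0.7,0,0,0,0]]'; python3 -c "
from h import *
plan(.541,-.117,.231,np.radians(-10.6+.1))
f,p=cloud('wrist');cv2.imwrite('pics/w6.png',f['img'][:,:,::-1])"
```

```text
clock: 36.8
position: [0.5362, -0.3204, 0.2289]
tool_rot: [-3.141, 0.001, -0.094]
force: [-0.6, 1.2, -2.8]
grip_width: 0.018
finger_force: 88.7
shift [-0.0716 -1.0149 -0.01  ] turn [-0.0002  0.0007  0.0567] clock 36.8
```

View pics/w6.png

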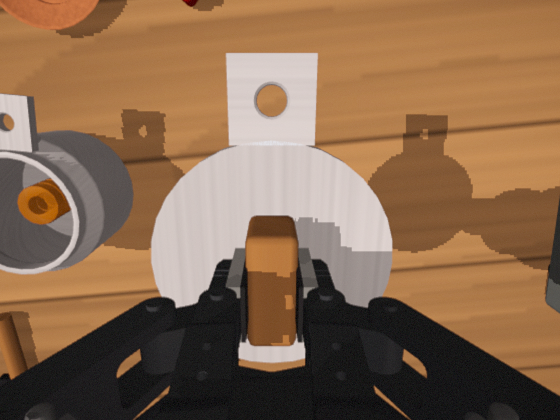

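The stopper is held level, its hole at (271,100) and handle at (271,280). Measuring its pose in the hand.

```bash
python3 -c "
from h import *
f,p=cloud('wrist'); o=bot.observe(); t=o['position']; zt=t[2]-.022
m=(np.abs(p[...,2]-zt)<.006)&(np.abs(p[...,1]-t[1])<.07)&(p[...,0]>t[0]+.02)&(p[...,0]<t[0]+.11); Q=p[m]
A=np.c_[Q[:,:2]-t[:2],np.ones(len(Q))]; s=np.linalg.lstsq(A,Q[:,2],rcond=None)[0]; print('plane slope',s[:2],'z0',s[2]-t[2],len(Q))
E=Q[np.hypot(*(Q[:,:2]-t[:2]).T)>.062][:,:2]; r=cv2.minAreaRect((E*1000).astype(np.float32)); print(r)
yaw=o['tool_rot'][2]; h=hole(f,p,t[:2],yaw,s[2]+s[0]*.072); print('hole in tool frame', R.from_euler('z',-yaw).apply(np.r_[h-t[:2],0]), np.degrees(yaw))
"
```

```text
plane slope [-4.63934431e-03  1.33483102e-05] z0 -0.02214222764775725 20895
((610.4588012695312, -326.6854248046875), (36.182838439941406, 30.676776885986328), 84.62156677246094)
hole [ 0.6081 -0.326 ] [ 608.  -325.9] 6.9 n 930 dist 0.0723 yaw -4.51
hole in tool frame [0.07228721 0.0011113  0.        ] -5.39062574894241
```

```bash
python3 -m inch '[[0,-0.2,0,0,0,0.02,0],[-0.03,-0.4,0,0,0,0.04,0],[-0.07,-0.6,0,0,0,0.055,0],[-0.07,-0.8,0,0,0,0.055,0],[-0.07,-1,0,0,0,0.055,0],[-0.07,-1,0,0,0,0.055,0],[-0.07,-1,0,0,0,0.055,0],[-0.07,-1,0,0,0,0.055,0]]'; python3 -c "
from h import *
plan(.541,-.1175,.125,np.radians(-10.3))"
```

```text
clock: 37.9
position: [0.5412, -0.1212, 0.2292]
tool_rot: [3.141, 0.001, -0.182]
force: [-0.1, -0.2, -2.6]
grip_width: 0.0185
finger_force: 88.8
shift [-0.0041 -0.018   0.521 ] turn [ 0.0002  0.0006 -0.0014] clock 37.9
```

```bash
python3 -m inch '[[-0.004,-0.018,0.1,0,0,0,0],[-0.004,-0.018,0.25,0,0,0,0],[-0.004,-0.018,0.38,0,0,0,0],[-0.004,-0.018,0.38,0,0,0,0],[-0.004,-0.018,0.38,0,0,0,0]]'; python3 -c "
from h import *
plan(.541,-.1175,.125,np.radians(-10.3))"
```

```text
clock: 38.52
position: [0.5418, -0.117, 0.1545]
tool_rot: [3.142, -0.001, -0.181]
force: [0.3, -0.1, -2.8]
grip_width: 0.0183
finger_force: 88.7
shift [-0.0036  0.0033  0.1477] turn [ 0.     -0.0005 -0.0009] clock 38.52
```

```bash
python3 -m inch '[[-0.003,0.003,0.04,0,0,0,0],[-0.003,0.003,0.08,0,0,0,0],[-0.003,0.003,0.11,0,0,0,0],[-0.003,0.003,0.13,0,0,0,0],[-0.003,0.003,0.14,0,0,0,0],[-0.003,0.003,0.145,0,0,0,0],[-0.003,0.003,0.145,0,0,0,0]]'; python3 -c "
from h import *
plan(.541,-.1175,.125,np.radians(-10.3))"
```

```text
clock: 39.4
position: [0.5407, -0.117, 0.1252]
tool_rot: [3.142, -0.0, -0.181]
force: [-2.9, 1.0, 5.2]
grip_width: 0.0181
finger_force: 90.3
shift [0.0019 0.0023 0.0009] turn [ 0.     -0.0001 -0.0006] clock 39.4
```

```bash
python3 -m inch '[[0,0,0,0,0,0,0.2],[0,0,0,0,0,0,0.4],[0,0,0,0,0,0,0.4],[0,0,-0.1,0,0,0,0.4],[0,0,-0.3,0,0,0,0.4],[0,0,-0.6,0,0,0,0.4],[0,0,-0.9,0,0,0,0.4],[0,0,-0.9,0,0,-0.1,0.4],[0,0,-0.9,0,0,-0.2,0.4],[0,0,-0.9,0,0,-0.3,0.4],[0,0,-0.9,0,0,-0.4,0.4],[0,0,-0.9,0,0,-0.5,0.4],[0,0,-0.9,0,0,-0.6,0.4],[0,0,-0.9,0,0,-0.7,0.4],[0,0,-0.9,0,0,-0.8,0.4],[0,0,-0.9,0,0,-0.9,0.4],[0,0,-0.9,0,0,-1,0.4],[0,0,-0.9,0,0,-1,0.4],[0,0,-0.9,0,0,-1,0.4]]'; python3 -c "
from h import *
plan(.541,-.16,.36,np.radians(80))
f,p=cloud('wrist');cv2.imwrite('pics/w7.png',f['img'][:,:,::-1])
c,t=disc_ear(p,(.541,-.117),.099,.108,.046,.056); hole(f,p,c,t,.103)
"
```

```text
clock: 41.78
position: [0.5407, -0.1171, 0.3047]
tool_rot: [3.142, -0.0, 1.386]
force: [-0.1, 0.3, -0.1]
grip_width: 0.0342
finger_force: 0.0
shift [-0.2107  0.0407 -0.2764] turn [ 0.     -0.     -0.0063] clock 41.77
centre [ 0.5411 -0.1163] rad 0.0558 yaw -9.73 ear n 988 bins 41
hole [ 0.6119 -0.1288] [ 611.8 -128.9] 6.8 n 151 dist 0.0719 yaw -10.07
```

View pics/w7.png

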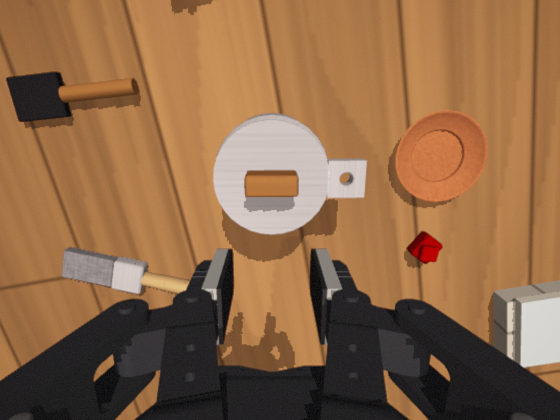

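The stopper is home: flange at (272,173), hole at (346,178), centred within 1 mm of the canister. Now the pin.

```bash
python3 -m inch '[[0.25,0,0,0,0,0,0.4],[0.5,-0.2,0,0,0,0,0.4],[0.75,-0.4,0,0,0,0,0.4],[1,-0.6,0,0,0,0,0.4],[1,-0.7,0,0,0,0,0.4],[1,-0.7,0,0,0,0,0.4],[1,-0.7,0,0,0,0,0.4]]'; python3 -m inch '[[0.25,0,0,0,0,0,0.4],[0.5,0,0,0,0,0,0.4],[0.75,0,0,0,0,0,0.4],[0.9,0,0.1,0,0,0,0.4],[0.9,0,0.1,0,0,0,0.4],[0.9,0,0.1,0,0,0,0.4]]'
cat > pin.py <<'E'
from h import *
f,p=cloud('wrist'); Z=p[...,2]
for z0,z1,r in ((.078,.086,.02),(.058,.077,.02)):
    m=(Z>z0)&(Z<z1)&(np.hypot(p[...,0]-.4655,p[...,1]-.3485)<r); print('pin',m.sum(),p[m].mean(0), cv2.minEnclosingCircle((p[m][:,:2]*1000).astype(np.float32)) if m.any() else 0)
m=(np.abs(Z-.048)<.004)&(np.hypot(p[...,0]-.4655,p[...,1]-.3485)<.05); print('block',cv2.minAreaRect((p[m][:,:2]*1000).astype(np.float32)))
plan(.4655,.3490,.075,np.radians(79.4))
E
python3 pin.py
```

```text
clock: 42.7
position: [0.4395, 0.1044, 0.3048]
tool_rot: [3.141, -0.0, 1.388]
force: [-0.3, 0.2, -0.8]
grip_width: 0.0342
finger_force: 0.0
clock: 43.45
position: [0.4718, 0.2812, 0.2845]
tool_rot: [-3.141, 0.0, 1.389]
force: [0.6, -0.1, 0.7]
grip_width: 0.0342
finger_force: 0.0
pin 234 [0.46527012 0.34997504 0.0816328 ] ((465.08551025390625, 349.8009338378906), 7.774065017700195)
pin 11 [0.4720187  0.35105628 0.06863255] ((470.3106689453125, 350.7337646484375), 5.712029457092285)
block ((465.2108459472656, 349.87744140625), (60.01407241821289, 59.97658157348633), 14.426981925964355)
shift [ 0.3291 -0.0933  1.0491] turn [0.0001 0.0002 0.0016] clock 43.5
```

```bash
python3 -m inch '[[0.2,-0.05,0.1,0,0,0,0.4],[0.331,-0.093,0.3,0,0,0,0.4],[0.331,-0.093,0.6,0,0,0,0.4],[0.331,-0.093,0.8,0,0,0,0.4],[0.331,-0.093,0.8,0,0,0,0.4],[0.331,-0.093,0.8,0,0,0,0.4]]' 80; python3 -c "
from h import *
plan(.4652,.3495,.075,np.radians(79.4))"
```

```text
clock: 44.25
position: [0.4658, 0.3506, 0.1267]
tool_rot: [3.14, -0.002, 1.389]
force: [0.0, -1.0, 0.4]
grip_width: 0.0343
finger_force: 0.0
shift [-0.0062 -0.0025  0.2582] turn [ 0.0009 -0.001   0.0021] clock 44.25
```

```bash
python3 -m inch '[[-0.004,-0.002,0.1,0,0,0,0.4],[-0.004,-0.002,0.2,0,0,0,0.4],[-0.004,-0.002,0.25,0,0,0,0.4],[-0.004,-0.002,0.25,0,0,0,0.4],[-0.004,-0.002,0.25,0,0,0,0],[-0.004,-0.002,0.25,0,0,0,0],[-0.004,-0.002,0.25,0,0,0,0],[-0.004,-0.002,0.25,0,0,0,0],[-0.004,-0.002,0.25,0,0,0,0]]'; python3 -c "
from h import *
o=bot.observe(); print(o['position'],o['tool_rot'])"; python3 -m inch '[[0,0,-0.1,0,0,0,0],[0,0,-0.2,0,0,0,0],[0,0,-0.4,0,0,0,0],[0,0,-0.7,0,0,0,0],[0,0,-0.7,0,0,0,0],[0,0,-0.7,0,0,0,0]]'; python3 -c "
from h import *
plan(.6118,-.1295,.2,np.radians(79.4))
f,p=cloud('wrist');cv2.imwrite('pics/w8.png',f['img'][:,:,::-1])"
```

```text
clock: 45.38
position: [0.4645, 0.35, 0.0753]
tool_rot: [3.141, -0.001, 1.39]
force: [-1.3, 0.1, 7.4]
grip_width: 0.0137
finger_force: 78.2
[0.46452665 0.35002397 0.07527097] [ 3.14099954e+00 -7.74045150e-04  1.39020702e+00]
clock: 46.12
position: [0.4643, 0.3494, 0.2155]
tool_rot: [3.141, -0.0, 1.39]
force: [-0.5, -0.4, -1.9]
grip_width: 0.0135
finger_force: 78.1
shift [-2.2231  1.1559  0.0777] turn [ 0.0005 -0.0002  0.0027] clock 46.12
```

View pics/w8.png

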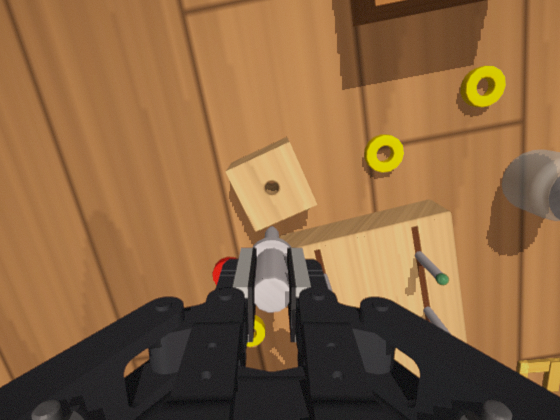

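The pin is held upright at (271,275) and the block's hole at (271,187) is empty. Measuring how the pin sits in the hand before crossing.

```bash
python3 -c "
from h import *
f,p=cloud('wrist'); o=bot.observe(); t=o['position']
q=R.from_euler('xyz',o['tool_rot']).inv().apply((p-t).reshape(-1,3)).reshape(p.shape)
for a,b in ((-.01,-.004),(-.004,.01),(.01,.022),(.022,.027),(.027,.035),(.035,.045),(.045,.055),(.055,.07)):
    m=(q[...,2]>a)&(q[...,2]<b)&(np.hypot(q[...,0],q[...,1])<.02)
    if m.sum(): print(a,b,m.sum(),np.median(q[m],0).round(4),q[m].min(0).round(4),q[m].max(0).round(4))
"; python3 -m inch '[[-0.25,0.12,0,0,0,0,0],[-0.5,0.25,0,0,0,0,0],[-0.75,0.38,0,0,0,0,0],[-1,0.5,0,0,0,0,0],[-1,0.5,0,0,0,0,0]]'; python3 -m inch '[[-0.25,0.13,0,0,0,0,0],[-0.5,0.26,0,0,0,0,0],[-0.75,0.4,0,0,0,0,0],[-1,0.54,0,0,0,0,0],[-1,0.54,0,0,0,0,0],[-1,0.54,0,0,0,0,0]]'; python3 -c "
from h import *
plan(.6118,-.1295,.2,np.radians(79.4))"
```

```text
-0.01 -0.004 1620 [ 0.0042  0.0002 -0.0069] [-0.0074 -0.0186 -0.01  ] [ 0.0124  0.0186 -0.004 ]
-0.004 0.01 1369 [ 0.0079 -0.0002  0.0024] [-0.0106 -0.0187 -0.004 ] [0.0125 0.0186 0.01  ]
0.01 0.022 429 [0.0075 0.0006 0.0137] [ 0.0034 -0.0182  0.01  ] [0.0121 0.0135 0.022 ]
0.022 0.027 370 [0.0086 0.0004 0.0232] [ 0.0032 -0.0088  0.0221] [0.0115 0.0096 0.027 ]
0.027 0.035 8 [0.0102 0.0011 0.0273] [ 0.0087 -0.006   0.0271] [0.0108 0.0063 0.0281]
0.035 0.045 2 [0.0043 0.0005 0.0447] [0.0043 0.0002 0.0446] [0.0043 0.0007 0.0448]
0.045 0.055 80 [0.0036 0.0007 0.05  ] [ 0.0015 -0.0031  0.0453] [0.0044 0.0041 0.0549]
0.055 0.07 43 [0.0035 0.0002 0.0576] [ 0.0013 -0.0032  0.0551] [0.0042 0.0041 0.0677]
clock: 46.85
position: [0.5274, 0.1304, 0.2136]
tool_rot: [-3.14, 0.002, 1.384]
force: [0.1, 0.3, -0.4]
grip_width: 0.0132
finger_force: 78.2
clock: 47.6
position: [0.5968, -0.08, 0.214]
tool_rot: [-3.14, -0.001, 1.391]
force: [-0.3, 0.6, -0.7]
grip_width: 0.0131
finger_force: 78.2
shift [-0.23    0.1183  0.0697] turn [-0.0009 -0.0005  0.0033] clock 47.6
```

```bash
python3 -m inch '[[-0.12,0.06,0,0,0,0,0],[-0.23,0.118,0,0,0,0,0],[-0.23,0.118,0.1,0,0,0,0],[-0.23,0.118,0.15,0,0,0,0],[-0.23,0.118,0.15,0,0,0,0],[-0.23,0.118,0.15,0,0,0,0],[-0.23,0.118,0.15,0,0,0,0]]'; python3 -c "
from h import *
plan(.6118,-.1295,.1305,np.radians(79.4))
f,p=cloud('wrist'); cv2.imwrite('pics/w9.png',f['img'][:,:,::-1])
c,t=disc_ear(p,(.541,-.117),.099,.108,.046,.056)"
```

```text
clock: 48.48
position: [0.6122, -0.1304, 0.1852]
tool_rot: [3.141, 0.0, 1.39]
force: [-0.4, 0.4, -0.5]
grip_width: 0.0133
finger_force: 78.2
shift [ 0.0039 -0.0032  0.2737] turn [0.0005 0.     0.003 ] clock 48.48
centre [ 0.5407 -0.1161] rad 0.056 yaw -7.69 ear n 1929 bins 42
```

View pics/w9.png

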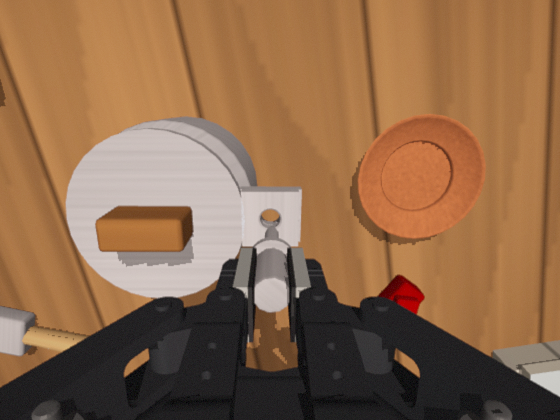

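The pin tip at (272,230) is in line with the ear hole at (270,216), about 14 mm above it. Lowering in stages.

```bash
python3 -m inch '[[0.004,-0.002,0.04,0,0,0,0],[0.004,-0.002,0.08,0,0,0,0],[0.004,-0.002,0.11,0,0,0,0],[0.004,-0.002,0.13,0,0,0,0],[0.004,-0.002,0.13,0,0,0,0]]'; python3 -c "
from h import *
plan(.6118,-.1295,.1305,np.radians(79.4))"
```

```text
clock: 49.15
position: [0.6117, -0.1297, 0.1584]
tool_rot: [-3.141, -0.0, 1.39]
force: [-0.2, 0.1, -0.6]
grip_width: 0.0135
finger_force: 78.2
shift [0.0012 0.0005 0.1393] turn [-0.0003 -0.      0.0029] clock 49.15
```

```bash
python3 -m inch '[[0,0,0.03,0,0,0,0],[0,0,0.06,0,0,0,0],[0,0,0.09,0,0,0,0],[0,0,0.115,0,0,0,0],[0,0,0.13,0,0,0,0],[0,0,0.13,0,0,0,0]]'; python3 -c "
from h import *
plan(.6118,-.1295,.1305,np.radians(79.4))"
```

```text
clock: 49.9
position: [0.6117, -0.1298, 0.1325]
tool_rot: [-3.141, -0.0, 1.39]
force: [0.0, -0.1, -1.3]
grip_width: 0.0134
finger_force: 78.2
shift [0.0015 0.0002 0.01  ] turn [-0.0002 -0.      0.0028] clock 49.9
```

```bash
python3 -m inch '[[0,0,0.006,0,0,0,0],[0,0,0.006,0,0,0,0],[0,0,0.006,0,0,0,0.35],[0,0,0.006,0,0,0,0.35],[0,0,0.006,0,0,0,0.35],[0,0,-0.1,0,0,0,0.35],[0,0,-0.3,0,0,0,0.35],[-0.05,0,-0.6,0,0,0,0.35],[-0.1,0,-0.8,0,0,0,0.35],[-0.1,0,-0.8,0,0,0,0.35],[-0.1,0,-0.8,0,0,0,0.35]]'; python3 -c "
from h import *
f,p=cloud('wrist'); Z=p[...,2]; cv2.imwrite('pics/w10.png',f['img'][:,:,::-1])
c,t=disc_ear(p,(.541,-.117),.099,.108,.046,.056)
for a,b in ((.132,.142),(.105,.11)):
    m=(Z>a)&(Z<b)&(np.hypot(p[...,0]-.612,p[...,1]+.1295)<.02); print('pin',m.sum(),p[m].mean(0),np.median(Z[m]))
"
```

```text
clock: 51.28
position: [0.608, -0.1493, 0.2931]
tool_rot: [3.141, 0.0, 1.39]
force: [-0.3, 0.4, -0.1]
grip_width: 0.0298
finger_force: 0.0
centre [ 0.541  -0.1162] rad 0.0559 yaw -8.8 ear n 910 bins 41
pin 288 [ 0.61235527 -0.12907011  0.13647644] 0.13657251413265742
pin 156 [ 0.61291976 -0.12523447  0.10687834] 0.10680754066826885
```

View pics/w10.png

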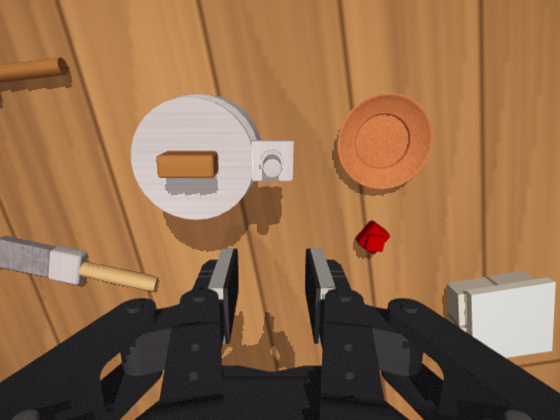

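The pin at (271,165) has its collar top at 106.8 mm and head at 136.6 mm (107 and 137 expected), so it is seated and upright. The stopper is home and the gripper is clear.

```bash
python3 -c "
from workcell import bot
print(bot.job_done())"
```

```text
the job is handed in; nothing more can be done
None
```

I handed the job in at about 51 s: all five amber rings are stacked in the canister, the stopper is home, and the pin is through both ears with its collar on the stopper's ear. The saucer, chunk, caliper and jar were never touched. The hand-in call returned no verdict.

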